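# Level the pipe-laser stand and switch the laser on

### The arm

A 6-joint arm with a two-finger parallel gripper is mounted at the origin on the work surface. World frame = base frame: x ahead of the robot, y to its left, z up, the work surface at z = 0. Lengths are in m, angles in rad, forces in N, time in s.
With the tool pointing down it reaches from about 0.275 to 0.85 m from the base axis. Payload 5.2 kg.
Tool frame: the origin (TCP) lies between the finger pads; the fingertips stand r.tip_reach ahead of it and the grasp point (between the pads) lies 3 mm ahead of it (r.tip_reach is the distance from the TCP to the fingertips, in m); z points along the fingers, y is the direction in which the jaws open and shut (so a half turn about z gives the same grasp; the last joint's range is limited). The gripper opens to 85 mm and grips with 20 to 120 N. Pads are 22 mm wide; open, the fingers measure 114 mm over their backs; the gripper's body (76 mm by 85 mm) begins 54 mm behind the grasp point. The pads swing forward as they close: fully open they stand 13 mm farther back than shut.
Start: joints at [1.024, 0.259, 1.535, -0, 1.348, -0.203], TCP at [0.185, 0.518, 0.253] pointing down, gripper open.
Joint ranges: [-3.14, 3.14], [-0.91, 2.08], [0.19, 2.58], [-1.22, 4.36], [0.22, 2.71], [-3.12, 3.12]. Speed limits (rad/s): [2.57, 2.57, 3.14, 3.14, 3.14, 3.14].

### API

Orientations are given as a 3x3 rotation matrix whose columns are the frame's x, y, z axes.
In Python, from station import r gives the robot as it stands.
- The arm moves only by the tool step_arm, never from a script. Its argument "motion" is text: rows parted by semicolons, each of 7 numbers parted by spaces: the shift along the tool's x, y, z in cm, then the turn, a rotation vector about the tool's x, y, z in degrees, then the opening in per cent of the stroke, from 0 (shut) to 100 (fully open). A call has 1 to 20 rows; each row shifts and turns the commanded pose from where the row before left it, along the tool's axes as they then stand; what a row does not reach is not made up. A row lasts 1/8 s, in which the tool goes at most 62.5 mm and 10.7 degrees, less where a joint would pass 70% of its speed; a pose out of reach is approached as far as the arm can. A call is refused whole if a number of a shift passes 6.25 or a number of a turn 10.7, either way. A call with a gripper value outside its range is refused whole. The fingers move at their own pace and stop on an object; "squeeze" is the grip in N (left out, the last holds). Time passes only in rows, so rows that do not move let the fingers close. It gives the time, the measured TCP pose, the force and the opening at its end, in the units of the state.
- r.read_state(): the state, without advancing time (a new reading comes with each control period).
- r.capture(name): name is "side" or "top"; returns a dict with "pixels" (384x512x3 uint8, red, green, blue), "intrinsics" (3x3 intrinsics, pixels), "extrinsics" (4x4, takes a point from camera to world coordinates). Camera axes: x right, y down, z forward; pixel columns grow to the right and rows downward; lengths in m; the calibration is good to about 2 mm. A picture is of the moment at which its call begins. There is no depth.
- r.sign_off(): hands the job in, once; it reports no verdict.
The state is a dict: "clock": time; "joint_positions": joint angles; "dq": joint speeds; "joint_torque": joint torques, N m; "tool_pos": TCP position; "ee_rot": TCP orientation; "contact_force": force on the tool from outside, world axes, zero at the start; "wrist_torque": the same for the moment, N m; "finger_gap": opening from 0.0 (shut) to 1.0 (fully open).
Only numpy, scipy, OpenCV 4.12 (cv2) and the standard library are available. Lean on these libraries where they do the work, as an engineer would, in place of code of your own. Each camera call takes 0.05 s, during which the arm holds its last target. There are 200 camera calls.

### The job

Swing the blue cover right off the round window of the laser stand, then turn the two red-handled foot knobs until the platform is level, with the red ball lying inside the black ring under the window. Once it is level, slide the white switch on top of the laser all the way across to the green mark, then let go, leaving the cover open and the other things on the bench where they are.

Things in the scene. Friction and masses are not known exactly. Their poses are not given: they have to be found in the camera images.
- stand: Plywood board 250 x 280 x 10 mm, fixed to the bench, carrying the levelling stand. Origin under its centre on the bench, x = away from the robot at yaw 0, y = left, z up. On it a grey base plate, which sits slightly out of level (up to 0.03 rad) by an unknown amount, so the platform is not level when the knobs are mid-way. Heights given for the parts below are for a level stand; the tilt changes them by up to 20 mm.
- platform: Aluminium platform 185 x 150 x 12 mm with two ears, tilting on a ball pivot at its far side; z axis = normal of its top face (vertical when level), x and y as the stand's. Origin at the ball pivot, 75 mm in +x of the stand's centre and 64 mm above the bench; top face 8 mm above that. The origin does not move when the knobs turn. The orange and black laser (52 x 100 mm, top 58 mm above the origin) is fixed on it over the pivot, centre 15 mm in +x of the origin.
- pivot_point (a point): Point of the platform's top face plane right above the ball pivot (inside the laser). Its height is the reference: the platform is level when left_ear, right_ear and pivot_point are at one height.
- left_ear (a point): Top centre of the platform's left ear (36 mm disc, 110 mm nearer the robot than the pivot and 115 mm to the left, in the platform's frame), above the left knob. Only the left knob moves it up and down.
- right_ear (a point): The same for the right ear (110 mm nearer and 115 mm to the right), above the right knob. Only the right knob moves it.
- left_knob_axis (a point): On the vertical axis of the left foot knob (black disc 48 mm under the left ear, with a red spoke sticking outwards and an upright red peg at its end), at the height of the peg's top. Turning the knob counter-clockwise seen from above lifts its ear by 8.75 mm per rad, clockwise lowers it; it stays where it is left (friction 0.15 N m, about 3 N at the peg) and turns 1.6 rad either way from the spoke pointing straight to the left (+y of the stand).
- left_knob_peg (a point): Top centre of the left knob's upright red peg: 10 mm thick, 55 mm from the knob's axis, top 74 mm above the bench, standing free above the spoke from 38 mm above the bench (the spoke is 10 mm wide, its top 38 mm above the bench). Push the peg sideways round the knob's axis to turn the knob.
- right_knob_axis (a point): On the vertical axis of the right foot knob, at the height of its peg's top. Same knob as the left: counter-clockwise from above lifts the right ear by 8.75 mm per rad; 1.6 rad either way from the spoke pointing straight to the right (-y of the stand).
- right_knob_peg (a point): Top centre of the right knob's upright red peg, sizes as the left. The right knob rides on a link under the platform and leans with it by up to 0.1 rad while the left ear is off level, so this peg's height changes by up to 6 mm.
- window (a point): Centre of the top of the round window bezel (68 mm across, 14 mm tall, on the platform's top face near the robot). In its white dish a red ball 12 mm across rolls towards the low side, about 3 mm per degree of tilt (it stops near the rim); a black ring of 18 mm inner diameter marks the centre. The ball is under the cover at the start.
- cover (a joint): Turn of the blue cover about its pivot screw, rad: 0 = right over the window, grows as it swings clockwise seen from above, towards the robot, stop at 2.0. The window is clear from 1.4 on. It stays where it is left (1 N at the peg).
- cover_screw (a point): Top of the cover's pivot screw, on the left side of the window, 50 mm from its centre; the cover turns about the platform's normal through it.
- cover_peg (a point): Top centre of the yellow upright peg (10 mm thick, standing 26 mm above the cover's flat top) on the blue cover disc (72 mm), 70 mm from the pivot screw. Push it sideways round the screw.
- switch (a joint): Travel of the white slide switch on the laser's top, m: 0 = off, 0.022 = on (stop), grows towards the right (-y of the platform), where a green mark is. Stays where it is left, needs 2 N.
- switch_top (a point): Top centre of the white switch grip: 14 mm (x) by 12 mm (y), standing 16 mm above the laser's top.
- flux_tub: Bystander: tub 64 mm across, 65 mm tall, beyond the stand on the left; leave it alone. Origin under its centre.
- tee: Bystander: loose copper tee, 56 mm long, 27 mm tall, on the robot's side of the stand; leave it alone. Origin under its centre.
- tube_cutter: Bystander: tube cutter 170 mm long, 28 mm tall, beyond the stand; leave it alone. Origin under its middle.

How it is judged:
On the way, in this order (a step that is already met when the one before it is completed fails the run):
1. the cover is swung clear of the window (value of joint cover above 1.4 rad), for 0.2 s.
2. the platform is level, within 1 degree, with the laser still off (angle between platform's own z axis and vertical below 0.0175 rad and value of joint switch below 0.008 m), for 0.3 s.
3. the switch is slid on (value of joint switch above 0.018 m), for 0.2 s.
At the end, for the whole second after the job is handed in: The platform's top is within 1 degree (0.0175 rad) of level and at rest, the cover is turned 1.4 rad or more off the window, the switch is at least 18 mm of its 22 mm across (angle between platform's own z axis and vertical below 0.0175 rad and value of joint cover above 1.4 rad and value of joint switch above 0.018 m and angular speed of platform below 0.05 rad/s); the robot touches nothing.
It fails at once if the flux tub is moved more than 30 mm (distance of flux_tub from where it was at the start of the episode above 0.03 m).
It fails at once if the tee is moved more than 30 mm (distance of tee from where it was at the start of the episode above 0.03 m).
It fails at once if the tube cutter is moved more than 30 mm (distance of tube_cutter from where it was at the start of the episode above 0.03 m).
It also fails if it takes over 72 s, if anything falls off the work surface, if the arm or the gripper's body presses on something with over 40 N, if the wrist force passes 120 N, or if a joint passes its speed limit or range.

## Working session

There is one attempt and no reset: what is moved stays moved. The work goes in short steps, Python scripts to look and compute and a tool call to move; the robot and the scene stay as the last step left them, time stands still between calls to the robot, and variables do not carry over. Pictures are saved under pics/ and viewed, about 8 in all and at most 12, crops included, and the job is handed in when it is done.

Besides the shell and the picture viewer there is one more tool, called after "Emit:" by a JSON object that holds its "op" and its "data", one argument or row to a line. step_arm: Moves the arm, as the interface text tells. Its arguments: {"type":"object","properties":{"motion":{"type":"string"},"squeeze":{"type":"number"}},"required":["motion"]}

```bash
ls; mkdir -p pics; python3 - <<'E'
from station import r
import cv2,numpy as np
np.set_printoptions(precision=4,suppress=True)
s=r.read_state();print(s['clock'],s['tool_pos'],s['ee_rot'],r.tip_reach)
for n in('side','top'):
    c=r.capture(n);cv2.imwrite(f'pics/{n}0.png',c['pixels'][:,:,::-1]);print(n,c['intrinsics'],c['extrinsics'])
E
```

```text
pics
0.0 [0.1851 0.5174 0.2525] [[-0.9415  0.3371 -0.0009]
 [ 0.3371  0.9415 -0.0016]
 [ 0.0004 -0.0018 -1.    ]] 0.022
side [[433.7883   0.     259.7208]
 [  0.     433.7883 191.307 ]
 [  0.       0.       1.    ]] [[-0.979  -0.1604  0.1261  0.4722]
 [-0.2033  0.7124 -0.6717  0.5531]
 [ 0.018  -0.6832 -0.73    0.6772]
 [ 0.      0.      0.      1.    ]]
top [[368.4442   0.     252.4645]
 [  0.     368.4442 188.9364]
 [  0.       0.       1.    ]] [[-0.0228 -0.9863  0.1637  0.482 ]
 [-0.9993  0.0176 -0.0334  0.0372]
 [ 0.03   -0.1643 -0.986   0.7551]
 [ 0.      0.      0.      1.    ]]
```

View pics/side0.png

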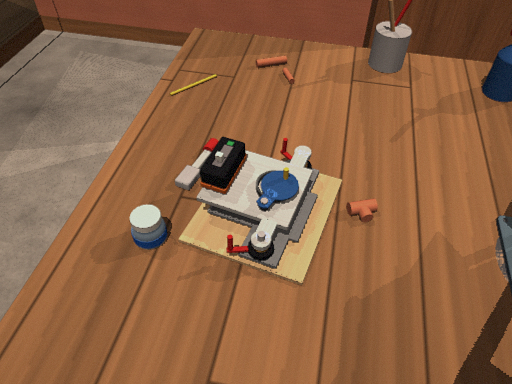

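View pics/top0.png

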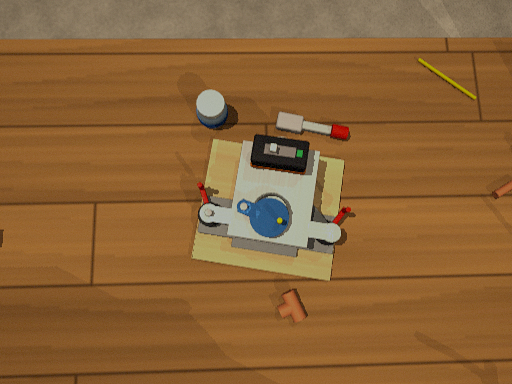

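Side view: cover peg (286,172), left peg (230,240), right peg (284,143), switch (219,155). Top view: left peg (201,184), right peg (348,209), cover peg (280,221), switch (273,148). The tee is at (292,306) and the tub at (211,107).

```bash
cat > h.py <<'E'
from station import r
import cv2,numpy as np
np.set_printoptions(precision=4,suppress=True)
def cap(n):
    c=r.capture(n); c['hsv']=cv2.cvtColor(c['pixels'],cv2.COLOR_RGB2HSV); return c
def ray(c,uv):
    E=c['extrinsics']; d=E[:3,:3]@np.linalg.inv(c['intrinsics'])@np.array([uv[0],uv[1],1.]); return E[:3,3],d/np.linalg.norm(d)
def plane(c,uv,z):
    o,d=ray(c,uv); return o+d*(z-o[2])/d[2]
def tri(c1,u1,c2,u2):
    A=np.zeros((3,3));b=np.zeros(3);R=[ray(c1,u1),ray(c2,u2)]
    for o,d in R: P=np.eye(3)-np.outer(d,d);A+=P;b+=P@o
    p=np.linalg.solve(A,b); e=max(np.linalg.norm((np.eye(3)-np.outer(d,d))@(p-o)) for o,d in R); return p,e
def proj(c,p):
    E=c['extrinsics'];q=c['intrinsics']@(E[:3,:3].T@(np.asarray(p)-E[:3,3]));return q[:2]/q[2]
RNG=dict(red=[((0,170,90),(6,255,255)),((174,170,90),(180,255,255))],yel=[((22,150,110),(35,255,255))],blue=[((100,130,50),(125,255,255))],green=[((45,120,60),(80,255,255))],white=[((0,0,170),(180,40,255))])
def blobs(c,col,box=(170,100,370,290),amin=6):
    m=sum(cv2.inRange(c['hsv'],a,b) for a,b in RNG[col]); x0,y0,x1,y1=box
    k=np.zeros_like(m);k[y0:y1,x0:x1]=m[y0:y1,x0:x1]
    n,l,st,ce=cv2.connectedComponentsWithStats(k)
    return [(st[i].tolist(),ce[i].round(1).tolist()) for i in range(1,n) if st[i][4]>=amin]
def crop(c,box,name,f=4):
    x0,y0,x1,y1=box;cv2.imwrite('pics/'+name,cv2.resize(c['pixels'][y0:y1,x0:x1,::-1],None,fx=f,fy=f,interpolation=cv2.INTER_CUBIC))
E
python3 - <<'E'
from h import *
t=cap('top');s=cap('side')
for n,c in(('top',t),('side',s)):
    for k in RNG:
        print(n,k,blobs(c,k))
a=t['pixels'][130:250,190:360,::-1];b=s['pixels'][130:270,180:350,::-1]
cv2.imwrite('pics/z1.png',np.vstack([cv2.resize(a,(720,508),interpolation=2)])) 
f=lambda i,w,h:cv2.resize(i,(w,h),interpolation=cv2.INTER_CUBIC)
cv2.imwrite('pics/z1.png',np.hstack([f(a,400,282),np.zeros((282,0,3),np.uint8)]) if 0 else np.vstack([f(a,510,360)[:,:],f(b,510,420)])[:,:][:780])
cv2.imwrite('pics/z1.png',f(a,765,540));cv2.imwrite('pics/z2.png',f(b,680,560))
E
```

```text
top red [([330, 124, 19, 16, 207], [339.6, 131.3]), ([197, 183, 6, 5, 21], [199.4, 184.7]), ([200, 189, 9, 15, 72], [204.0, 195.7]), ([333, 207, 18, 17, 101], [340.6, 214.8])]
top yel [([277, 218, 6, 6, 25], [279.1, 220.3])]
top blue [([199, 119, 17, 9, 39], [207.5, 124.5]), ([237, 198, 52, 39, 1273], [266.1, 215.9])]
top green [([296, 149, 7, 9, 47], [299.2, 153.1])]
top white [([197, 100, 27, 16, 358], [209.9, 106.4]), ([303, 122, 26, 10, 122], [314.7, 126.4]), ([270, 144, 7, 7, 36], [272.9, 146.9]), ([200, 151, 141, 96, 4503], [275.3, 205.4]), ([240, 204, 6, 5, 22], [242.6, 206.3])]
side red [([203, 138, 16, 13, 121], [210.6, 143.9]), ([281, 138, 11, 21, 91], [285.2, 149.3]), ([227, 235, 22, 18, 181], [234.8, 246.2])]
side yel [([284, 168, 5, 3, 13], [285.7, 169.1])]
side blue [([257, 171, 41, 37, 909], [277.4, 187.3])]
side green [([227, 141, 7, 5, 27], [229.9, 142.9])]
side white [([197, 146, 115, 101, 2960], [265.1, 190.3]), ([186, 150, 24, 21, 148], [198.8, 160.4]), ([216, 152, 7, 5, 26], [218.8, 153.8]), ([180, 170, 8, 6, 15], [183.5, 172.9]), ([190, 172, 7, 3, 8], [193.1, 172.9]), ([177, 175, 5, 4, 8], [179.1, 176.2]), ([181, 178, 4, 5, 10], [182.3, 179.5]), ([298, 192, 5, 5, 10], [300.1, 193.8])]
```

View pics/z1.png

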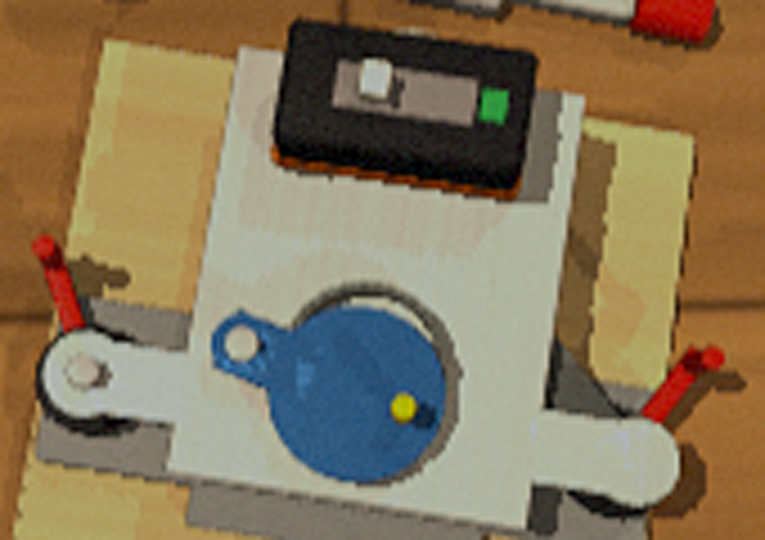

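View pics/z2.png

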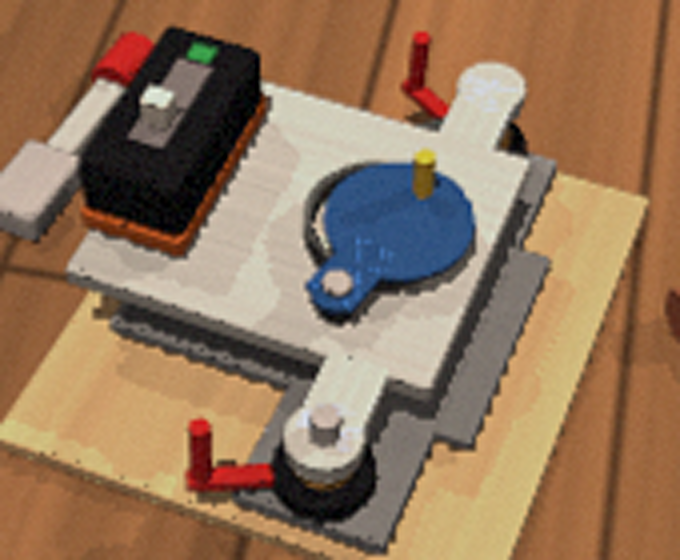

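Top crop (scale 4.5): screw (243,345), cover peg (403,408), left peg top (43,246), right peg top (713,357), switch top (376,78). Side crop (scale 4): screw (337,282), cover peg (425,158), left peg (201,426), right peg (421,38), switch (156,93).

```bash
python3 - <<'E'
from h import *
t=cap('top');s=cap('side')
T=lambda x,y:(x/4.5+190-.4,y/4.5+130-.4);S=lambda x,y:(x/4+180-.4,y/4+130-.4)
P={}
for n,a,b in[('screw',(243,345),(337,280)),('cpeg',(403,408),(425,157)),('lpeg',(43,246),(201,426)),('rpeg',(713,357),(421,38)),('switch',(376,76),(156,93)),('lear',(88,373),(322,440)),('rear',(633,462),(491,84))]:
    p,e=tri(t,T(*a),s,S(*b));P[n]=p;print(n,p,round(e,4))
# board: yellow plywood mask contour -> min area rect on z=.01
m=cv2.inRange(t['hsv'],(15,60,110),(32,190,255));m[:130]=0;m[290:]=0;m[:,:180]=0;m[:,360:]=0
m=cv2.morphologyEx(m,cv2.MORPH_OPEN,np.ones((3,3)))
pts=np.array([plane(t,(u,v),.01)[:2] for v,u in np.argwhere(m)],np.float32)
print('board',cv2.minAreaRect(pts))
for c in[(212,140),(345,159),(331,279),(193,259)]:print(plane(t,c,.01))
print('scr-peg',np.linalg.norm(P['screw'][:2]-P['cpeg'][:2]))
E
```

```text
screw [0.5614 0.0316 0.0901] 0.0006
cpeg [ 0.5325 -0.0295  0.1166] 0.0006
lpeg [0.6054 0.1137 0.0741] 0.0002
rpeg [ 0.5543 -0.1639  0.0743] 0.0005
switch [ 0.6588 -0.0212  0.1384] 0.0005
lear [0.5545 0.0968 0.0564] 0.0003
rear [ 0.5116 -0.1259  0.0827] 0.0008
board ((0.5672204494476318, -0.026060864329338074), (0.37824392318725586, 0.3276817500591278), 89.26840209960938)
[0.7108 0.0942 0.01  ]
[ 0.6658 -0.1834  0.01  ]
[ 0.4218 -0.1397  0.01  ]
[0.4672 0.1329 0.01  ]
scr-peg 0.0675138379855789
```

Emit:
{"op": "step_arm", "data": {
  "motion": "0 0 0 0 0 10.6 30;0 0 0 0 0 10.6 30;0 0 0 0 0 10.6 30;0 0 0 0 0 10.6 30;0 0 0 0 0 10.6 30;0 0 0 0 0 10.6 30;0 0 0 0 0 10.6 30;0 0 0 0 0 10.6 30;0 0 0 0 0 10.6 30"
}}

```text
clock: 1.42
tool_pos: [0.1853, 0.5178, 0.2532]
ee_rot: [[0.43, 0.903, -0.0], [0.903, -0.43, -0.0], [-0.0, -0.0, -1.0]]
contact_force: [0.0, -0.4, 0.2]
finger_gap: 0.298
```

Emit:
{"op": "step_arm", "data": {
  "motion": "-2.88 4.56 0 0 0 0 30;-2.88 4.56 0 0 0 0 30;-2.88 4.56 0 0 0 0 30;-2.88 4.56 0 0 0 0 30;-2.88 4.56 0 0 0 0 30;-2.88 4.56 0 0 0 0 30;-2.88 4.56 0 0 0 0 30;-2.88 4.56 0 0 0 0 30;-2.88 4.56 0 0 0 0 30;-2.88 4.56 0 0 0 0 30;-2.88 4.56 0 0 0 0 30;-2.88 4.56 0 0 0 0 30;0 0 2 0 0 0 30;0 0 0 0 0 0 30;0 0 0 0 0 0 30"
}}

```text
clock: 3.3
tool_pos: [0.5342, -0.0268, 0.2338]
ee_rot: [[0.424, 0.906, 0.0], [0.906, -0.424, 0.0], [0.0, 0.0, -1.0]]
contact_force: [-0.0, -0.1, 0.1]
finger_gap: 0.304
```

Emit:
{"op": "step_arm", "data": {
  "motion": "-0.3 0 3 0 0 0 30;0 0 3 0 0 0 30;0 0 3 0 0 0 30;0 0 2.4 0 0 0 30;0 0 0 0 0 0 30;0 0 0 0 0 0 30"
}}

```text
clock: 4.05
tool_pos: [0.5339, -0.0297, 0.1208]
ee_rot: [[0.423, 0.906, 0.002], [0.906, -0.423, -0.001], [0.0, 0.002, -1.0]]
contact_force: [0.0, -1.0, -0.1]
finger_gap: 0.298
```

```bash
python3 - <<'E'
from h import *
t=cap('top');s=cap('side')
f=lambda i,w,h:cv2.resize(i,(w,h),interpolation=cv2.INTER_CUBIC)
cv2.imwrite('pics/z3.png',np.hstack([f(t['pixels'][140:260,210:310,::-1],400,480),f(s['pixels'][110:230,230:330,::-1],400,480)]))
E
```

```text
(no output)
```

View pics/z3.png

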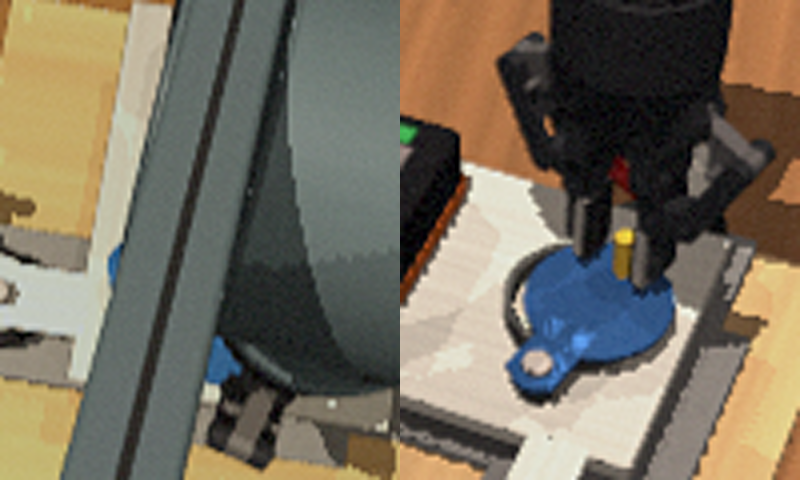

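The side view shows the yellow peg standing between the jaws. I'll sweep the cover round now.

Emit:
{"op": "step_arm", "data": {
  "motion": "0.07 -0.97 0.05 0 0 8 30;0.07 -0.97 0.08 0 0 8 30;0.07 -0.97 0.08 0 0 8 30;0.07 -0.97 0.08 0 0 8 30;0.07 -0.97 0.08 0 0 8 30;0.07 -0.97 0.08 0 0 8 30;0.07 -0.97 0.08 0 0 8 30;0.07 -0.97 0.08 0 0 8 30;0.07 -0.97 0.08 0 0 8 30;0.07 -0.97 0.08 0 0 8 30;0.07 -0.97 0.08 0 0 8 30;0.05 -0.7 0 0 0 6 30;0 0 0 0 0 0 30;0 0 0 0 0 0 30"
}}

```text
clock: 5.9
tool_pos: [0.5022, 0.0667, 0.1114]
ee_rot: [[0.875, -0.484, 0.001], [-0.484, -0.875, -0.0], [0.001, -0.0, -1.0]]
contact_force: [0.3, -0.5, -0.3]
finger_gap: 0.301
```

```bash
python3 - <<'E'
from h import *
s=cap('side')
print(blobs(s,'yel',(170,100,370,300),3))
E
```

```text
[]
```

Emit:
{"op": "step_arm", "data": {
  "motion": "0 0 -4 0 0 0 30;0 0 -5 0 0 0 30;-6 0 0 0 0 0 30;-6 0 0 0 0 0 30;-6 0 0 0 0 0 30;0 0 0 0 0 0 30"
}}

```text
clock: 6.7
tool_pos: [0.3408, 0.1555, 0.2007]
ee_rot: [[0.876, -0.483, -0.001], [-0.483, -0.876, 0.0], [-0.001, 0.0, -1.0]]
contact_force: [1.4, -0.2, 0.2]
finger_gap: 0.299
```

```bash
python3 - <<'E'
from h import *
t=cap('top');s=cap('side')
for n,c in(('t',t),('s',s)):
  for k in('red','yel','blue'):print(n,k,blobs(c,k,(170,120,370,300),3))
f=lambda i,w,h:cv2.resize(i,(w,h),interpolation=cv2.INTER_CUBIC)
cv2.imwrite('pics/z4.png',np.hstack([f(t['pixels'][140:260,190:290,::-1],400,480),f(s['pixels'][130:250,230:330,::-1],400,480)]))
E
```

```text
t red [([330, 124, 19, 16, 208], [339.3, 131.3]), ([197, 182, 7, 6, 23], [199.6, 184.6]), ([200, 189, 9, 15, 71], [203.9, 195.7]), ([333, 207, 18, 17, 102], [340.6, 214.8]), ([260, 208, 7, 6, 27], [263.1, 210.7])]
t yel [([224, 239, 6, 6, 25], [226.9, 241.5])]
t blue [([200, 120, 16, 8, 40], [207.5, 124.5]), ([214, 200, 39, 52, 1273], [233.9, 229.0])]
s red [([203, 138, 16, 13, 122], [210.6, 144.0]), ([281, 138, 11, 22, 96], [285.2, 149.5]), ([269, 188, 6, 5, 22], [271.7, 189.9]), ([227, 235, 22, 18, 182], [234.9, 246.2])]
s yel [([295, 210, 5, 4, 18], [297.0, 211.5])]
s blue [([258, 196, 49, 36, 1048], [283.7, 213.9])]
```

View pics/z4.png

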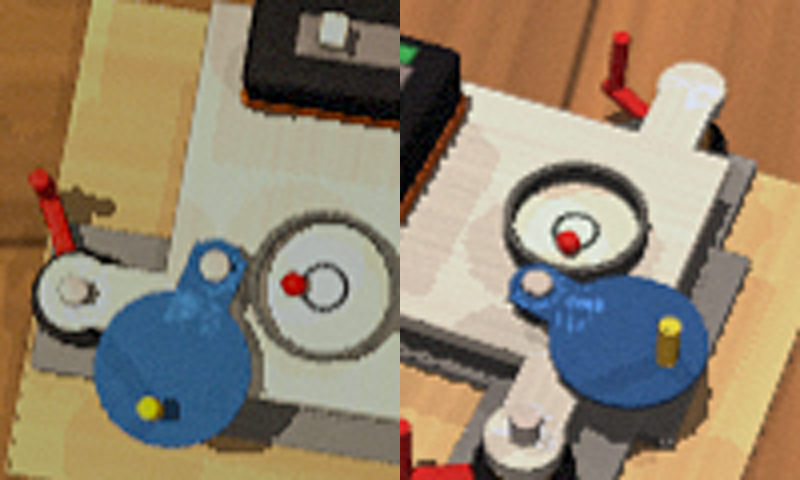

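The cover is off: yellow peg at crop (150,408), about 1.8 rad. The ball lies left of the ring, at (294,285) against the ring's (325,288), so the left ear is low. Next is the left knob.

Emit:
{"op": "step_arm", "data": {
  "motion": "0 0 0 0 0 -9.5 30;0 0 0 0 0 -9.5 30;0 0 0 0 0 -9.5 30;0 0 0 0 0 -9.5 30;0 0 0 0 0 -9.5 30;4.75 2.47 0 0 0 0 30;4.75 2.47 0 0 0 0 30;4.75 2.47 0 0 0 0 30;4.75 2.47 0 0 0 0 30;4.75 2.47 0 0 0 0 30;0 0 4 0 0 0 30;0 0 4 0 0 0 30;0 0 0 0 0 0 30;0 0 0 0 0 0 30"
}}

```text
clock: 8.55
tool_pos: [0.6104, 0.1114, 0.1218]
ee_rot: [[0.949, 0.315, 0.002], [0.315, -0.949, -0.0], [0.002, 0.001, -1.0]]
contact_force: [-0.1, 0.2, 0.1]
finger_gap: 0.301
```

Emit:
{"op": "step_arm", "data": {
  "motion": "-0.4 -0.38 0 0 0 0 30;0 0 3 0 0 0 30;0 0 2.5 0 0 0 30;0 0 0 0 0 0 30;0 0 0 0 0 0 22;0 0 0 0 0 0 22;0 0 0 0 0 0 22"
}}

```text
clock: 9.43
tool_pos: [0.6046, 0.1145, 0.0669]
ee_rot: [[0.949, 0.316, 0.002], [0.316, -0.949, 0.0], [0.002, 0.001, -1.0]]
contact_force: [-0.6, -0.2, 0.6]
finger_gap: 0.222
```

```bash
python3 - <<'E'
from h import *
s=cap('side');t=cap('top');print(blobs(s,'red',(190,200,270,300),3),blobs(t,'red',(180,170,290,240),3))
E
```

```text
[([245, 246, 4, 6, 18], [246.1, 248.7])] [([261, 208, 6, 6, 26], [263.1, 210.6])]
```

Emit:
{"op": "step_arm", "data": {
  "motion": "-0.05 -0.77 0 0 0 -8 22;-0.05 -0.77 0 0 0 -8 22;-0.05 -0.77 0 0 0 -8 22;-0.05 -0.77 0 0 0 -8 22;-0.05 -0.77 0 0 0 -8 22;-0.05 -0.77 0 0 0 -8 22;-0.05 -0.77 0 0 0 -8 22;-0.05 -0.77 0 0 0 -8 22;-0.05 -0.77 0 0 0 -8 22;-0.05 -0.77 0 0 0 -8 22;-0.05 -0.77 0 0 0 -8 22;0 0 0 0 0 0 22;0 0 0 0 0 0 22"
}}

```text
clock: 11.15
tool_pos: [0.5362, 0.1505, 0.066]
ee_rot: [[-0.28, 0.96, -0.0], [0.96, 0.28, 0.0], [0.0, 0.0, -1.0]]
contact_force: [0.8, 0.0, -0.3]
finger_gap: 0.225
```

```bash
python3 - <<'E'
from h import *
s=cap('side');t=cap('top')
for n,c in(('t',t),('s',s)):
  for k in('red','yel'):print(n,k,blobs(c,k,(170,120,370,300),3))
f=lambda i,w,h:cv2.resize(i,(w,h),interpolation=cv2.INTER_CUBIC)
cv2.imwrite('pics/z5.png',np.hstack([f(t['pixels'][140:260,190:290,::-1],400,480),f(s['pixels'][160:280,210:310,::-1],400,480)]))
E
```

```text
t red [([330, 124, 19, 16, 215], [339.2, 131.4]), ([268, 203, 6, 5, 24], [270.7, 205.0]), ([332, 207, 19, 16, 105], [340.3, 214.3]), ([193, 215, 5, 6, 24], [195.4, 217.8])]
t yel [([226, 238, 6, 6, 25], [228.4, 240.2])]
s red [([203, 138, 15, 13, 115], [210.4, 143.9]), ([259, 258, 6, 21, 79], [261.9, 268.1])]
s yel []
```

View pics/z5.png

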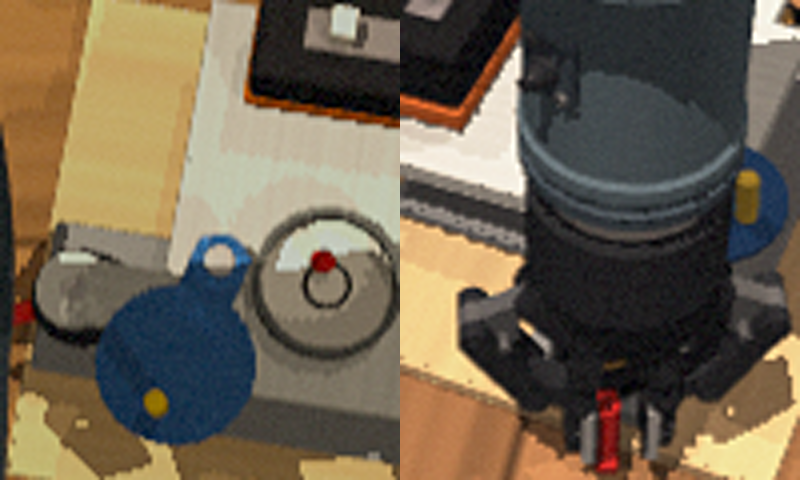

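The peg is caged and has turned. The ball now lies at the far side, (322,261) against the ring at (326,288): both ears are high, the right one more. I'll bring the left back by about 0.4 rad, then do the right.

Emit:
{"op": "step_arm", "data": {
  "motion": "-0.05 0.77 0 0 0 8 22;-0.05 0.77 0 0 0 8 22;-0.05 0.77 0 0 0 8 22;-0.05 0.77 0 0 0 8 22;0 0 0 0 0 0 26;0 0 0 0 0 0 26;0 0 -4 0 0 0 30;0 0 -5 0 0 0 30;0 0 -3 0 0 0 30;0 0 0 0 0 0 30"
}}

```text
clock: 12.5
tool_pos: [0.568, 0.151, 0.1888]
ee_rot: [[0.267, 0.964, 0.006], [0.964, -0.267, 0.0], [0.002, 0.006, -1.0]]
contact_force: [-0.0, 0.1, -0.4]
finger_gap: 0.305
```

```bash
python3 - <<'E'
from h import *
s=cap('side');t=cap('top')
for n,c in(('t',t),('s',s)):
  print(n,blobs(c,'red',(170,120,370,300),3))
t2=(348.4-.4,209.3-.4)
E
```

```text
t [([330, 124, 19, 16, 219], [339.1, 131.5]), ([266, 204, 6, 6, 24], [268.8, 206.3]), ([177, 206, 21, 10, 98], [187.3, 210.7]), ([332, 207, 18, 17, 104], [340.4, 214.5])]
s [([203, 138, 13, 13, 107], [210.0, 144.2]), ([281, 139, 11, 21, 99], [285.1, 150.2]), ([246, 256, 13, 21, 165], [251.0, 264.6])]
```

Emit:
{"op": "step_arm", "data": {
  "motion": "0 0 0 0 0 -9.36 30;0 0 0 0 0 -9.36 30;0 0 0 0 0 -9.36 30;0 0 0 0 0 -9.36 30;0 0 0 0 0 -9.36 30;0 0 0 0 0 -9.36 30;0 0 0 0 0 -9.36 30;-3.2 -4.17 0 0 0 0 30;-3.2 -4.17 0 0 0 0 30;-3.2 -4.17 0 0 0 0 30;-3.2 -4.17 0 0 0 0 30;-3.2 -4.17 0 0 0 0 30;-3.2 -4.17 0 0 0 0 30;0 0 4 0 0 0 30;0 0 2.7 0 0 0 30;0 0 0 0 0 0 30;0 0 0 0 0 0 30"
}}

```text
clock: 14.72
tool_pos: [0.5524, -0.1641, 0.1188]
ee_rot: [[-0.766, 0.643, -0.0], [0.643, 0.766, 0.0], [0.0, -0.0, -1.0]]
contact_force: [-0.6, 0.0, 1.0]
finger_gap: 0.302
```

Emit:
{"op": "step_arm", "data": {
  "motion": "-0.15 0.13 0 0 0 0 30;0 0 3 0 0 0 30;0 0 2.2 0 0 0 30;0 0 0 0 0 0 30;0 0 0 0 0 0 22;0 0 0 0 0 0 22"
}}

```text
clock: 15.48
tool_pos: [0.5553, -0.1646, 0.0683]
ee_rot: [[-0.765, 0.644, 0.002], [0.644, 0.765, -0.001], [-0.003, 0.001, -1.0]]
contact_force: [-0.2, -0.3, 0.9]
finger_gap: 0.221
```

Emit:
{"op": "step_arm", "data": {
  "motion": "0.05 -0.77 0 0 0 8 22;0.05 -0.77 0 0 0 8 22;0.05 -0.77 0 0 0 8 22;0.05 -0.77 0 0 0 8 22;0.05 -0.77 0 0 0 8 22;0.05 -0.77 0 0 0 8 22;0.05 -0.77 0 0 0 8 22;0.05 -0.77 0 0 0 8 22;0 0 0 0 0 0 22;0 0 0 0 0 0 22"
}}

```text
clock: 16.73
tool_pos: [0.4992, -0.1829, 0.0675]
ee_rot: [[0.241, 0.971, 0.001], [0.971, -0.241, -0.001], [-0.0, 0.001, -1.0]]
contact_force: [0.9, 0.2, -0.0]
finger_gap: 0.221
```

```bash
python3 - <<'E'
from h import *
s=cap('side');t=cap('top')
for n,c in(('t',t),('s',s)):
  print(n,blobs(c,'red',(170,120,370,300),3))
f=lambda i,w,h:cv2.resize(i,(w,h),interpolation=cv2.INTER_CUBIC)
cv2.imwrite('pics/z6.png',np.hstack([f(t['pixels'][170:260,240:340,::-1],400,360),f(s['pixels'][140:230,235:335,::-1],400,360)]))
E
```

```text
t [([330, 124, 19, 16, 215], [339.3, 131.4]), ([177, 206, 21, 10, 93], [187.7, 210.8]), ([269, 209, 6, 6, 26], [271.8, 211.7]), ([342, 233, 16, 6, 68], [349.5, 235.8])]
s [([306, 136, 6, 14, 51], [308.1, 142.3]), ([203, 138, 16, 13, 123], [210.8, 144.0]), ([272, 182, 5, 5, 21], [274.2, 184.0]), ([246, 256, 13, 21, 164], [251.0, 264.5])]
```

View pics/z6.png

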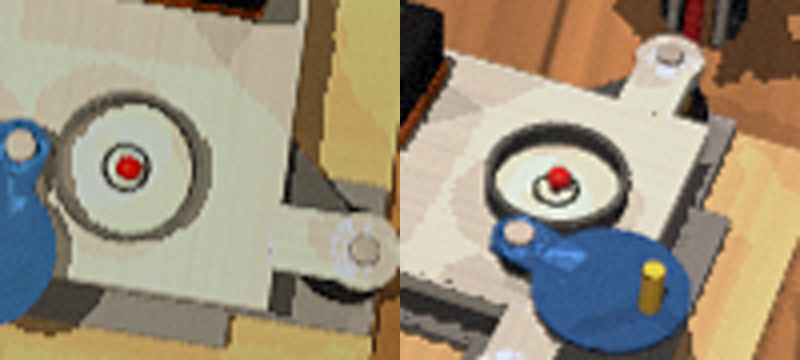

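The ball (128,167) now sits inside the ring (126,168). I'll measure the offset.

```bash
python3 - <<'E'
from h import *
s=cap('side');t=cap('top')
C={'t':(t,(271.8,211.7)),'s':(s,(274.2,184.0))}
U=8;res={}
for n,(c,b) in C.items():
    x0,y0=int(b[0])-9,int(b[1])-8
    g=c['hsv'][y0:y0+20,x0:x0+19]
    big=cv2.resize(g,None,fx=U,fy=U,interpolation=cv2.INTER_CUBIC)
    m=((big[:,:,2]<125)&(big[:,:,1]<110)).astype(np.uint8)
    cs,_=cv2.findContours(m,cv2.RETR_EXTERNAL,2)
    k=np.vstack([q for q in cs if cv2.contourArea(q)>60])
    e=cv2.fitEllipse(cv2.convexHull(k)); ctr=(e[0][0]/U+x0-.44,e[0][1]/U+y0-.44)
    rb=((big[:,:,1]>150)).astype(np.uint8);M=cv2.moments(rb,True);bc=(M['m10']/M['m00']/U+x0-.44,M['m01']/M['m00']/U+y0-.44)
    res[n]=(ctr,bc);print(n,'ring',ctr,e[1],'ball',bc)
R,e1=tri(t,res['t'][0],s,res['s'][0]);B,e2=tri(t,res['t'][1],s,res['s'][1]);print(R,e1,B,e2)
yaw=-.159;d=B-R;print('stand dx,dy mm',1e3*(d[0]*np.cos(yaw)+d[1]*np.sin(yaw)),1e3*(-d[0]*np.sin(yaw)+d[1]*np.cos(yaw)))
E
```

```text
t ring (271.0832391357422, 211.48635440826416) (97.38862609863281, 100.2304458618164) ball (271.7195838218054, 211.62784876905042)
s ring (275.08076530456543, 184.54462677001953) (192.93276977539062, 221.20806884765625) ball (274.2701472471191, 184.38634443021766)
[ 0.5506 -0.0189  0.0815] 0.0005797896130983782 [ 0.5514 -0.0201  0.0802] 0.0003707640288673178
stand dx,dy mm 0.9904399021133693 -1.1068673798238877
```

Emit:
{"op": "step_arm", "data": {
  "motion": "0 0 0 0 0 0 30;0 0 0 0 0 0 32;0 0 -3 0 0 0 32;0 0 -5 0 0 0 32;0 0 -5 0 0 0 32;0 0 0 0 0 10.65 32;0 0 0 0 0 10.65 32;0 0 0 0 0 10.65 32;0 0 0 0 0 10.65 32;0 0 0 0 0 10.65 32;0 0 0 0 0 10.65 32;0 0 0 0 0 10.65 32;0 0 0 0 0 10.65 32;0 0 0 0 0 0 32"
}}

```text
clock: 18.68
tool_pos: [0.4984, -0.1824, 0.1965]
ee_rot: [[0.987, -0.159, -0.001], [-0.159, -0.987, 0.0], [-0.001, -0.0, -1.0]]
contact_force: [-0.4, 0.0, 0.3]
finger_gap: 0.321
```

```bash
cat > ball.py <<'E'
from h import *
t=cap('top');s=cap('side')
b=[q for q in blobs(t,'red',(250,190,290,230),6)][0][1]
x0,y0=int(b[0])-9,int(b[1])-8;U=8
big=cv2.resize(t['hsv'][y0:y0+20,x0:x0+19],None,fx=U,fy=U,interpolation=cv2.INTER_CUBIC)
m=((big[:,:,2]<125)&(big[:,:,1]<110)).astype(np.uint8)
cs,_=cv2.findContours(m,cv2.RETR_EXTERNAL,2)
e=cv2.fitEllipse(cv2.convexHull(np.vstack([q for q in cs if cv2.contourArea(q)>60])))
R=plane(t,(e[0][0]/U+x0-.44,e[0][1]/U+y0-.44),.0785);M=cv2.moments((big[:,:,1]>150).astype(np.uint8),True)
B=plane(t,(M['m10']/M['m00']/U+x0-.44,M['m01']/M['m00']/U+y0-.44),.0845)
d=B-R;y=-.159;print('ring axes px',np.array(e[1])/U,'ball off mm stand x,y',1e3*(d[0]*np.cos(y)+d[1]*np.sin(y)),1e3*(-d[0]*np.sin(y)+d[1]*np.cos(y)))
for k,bt,bs in(('white',(262,138,310,165),(205,142,245,175)),('green',(262,138,320,165),(205,130,245,175)),('yel',(200,220,260,270),(270,190,330,250))):
    print(k,blobs(t,k,bt,4),blobs(s,k,bs,4))
E
python3 ball.py
```

```text
ring axes px [12.281  12.5993] ball off mm stand x,y -0.7730869572254717 -0.7227910830058711
white [([274, 144, 6, 6, 27], [276.3, 146.7])] [([205, 150, 6, 9, 28], [206.5, 153.4]), ([217, 150, 6, 4, 20], [219.7, 151.4]), ([239, 168, 6, 7, 18], [242.4, 171.7])]
green [([299, 150, 6, 8, 44], [301.5, 153.8])] [([228, 140, 7, 5, 25], [231.0, 142.2])]
yel [([227, 240, 5, 5, 22], [228.9, 241.9])] [([296, 206, 5, 4, 18], [298.0, 207.5])]
```

```bash
python3 - <<'E'
from h import *
t=cap('top');s=cap('side')
print(tri(t,(276.3,146.9),s,(219.7,151.8)),tri(t,(301.5,153.8),s,(231,142.2)),tri(t,(228.9,241.9),s,(298,207.5)))
E
```

```text
(array([ 0.6585, -0.0269,  0.1362]), np.float64(0.00035084801434618793)) (array([ 0.6488, -0.0726,  0.1234]), np.float64(0.0003644054730051162)) (array([0.497 , 0.0582, 0.1144]), np.float64(0.000272609802830692))
```

Emit:
{"op": "step_arm", "data": {
  "motion": "3.33 -4.47 0 0 0 0 32;3.33 -4.47 0 0 0 0 32;3.33 -4.47 0 0 0 0 32;3.33 -4.47 0 0 0 0 32;0 0 0 0 0 0 32;0 0 0 0 0 0 32"
}}

```text
clock: 19.62
tool_pos: [0.6584, -0.0276, 0.1962]
ee_rot: [[0.987, -0.159, -0.001], [-0.159, -0.987, -0.0], [-0.001, 0.001, -1.0]]
contact_force: [0.3, 0.1, -0.1]
finger_gap: 0.318
```

Emit:
{"op": "step_arm", "data": {
  "motion": "0 0 2.5 0 0 0 32;0 0 1.5 0 0 0 32;0 0 0.8 0 0 0 32;0 0 0 0 0 0 32;0 0 0 0 0 0 32"
}}

```text
clock: 20.25
tool_pos: [0.6593, -0.0279, 0.1497]
ee_rot: [[0.987, -0.161, 0.001], [-0.161, -0.987, -0.0], [0.001, 0.0, -1.0]]
contact_force: [0.1, -0.3, -0.3]
finger_gap: 0.32
```

Emit:
{"op": "step_arm", "data": {
  "motion": "0 0.5 0 0 0 0 32;0 0.5 0 0 0 0 32;0 0.5 0 0 0 0 32;0 0.5 0 0 0 0 32;0 0.5 0 0 0 0 32;0 0.3 0 0 0 0 32;0 0 0 0 0 0 32;0 0 0 0 0 0 32"
}}

```text
clock: 21.25
tool_pos: [0.6543, -0.0555, 0.1486]
ee_rot: [[0.987, -0.161, -0.0], [-0.161, -0.987, -0.001], [-0.0, 0.001, -1.0]]
contact_force: [0.6, 0.2, 0.3]
finger_gap: 0.321
```

```bash
python3 - <<'E'
from h import *
t=cap('top');s=cap('side')
print(blobs(t,'white',(262,138,320,165),4),blobs(s,'white',(205,135,245,175),4))
f=lambda i,w,h:cv2.resize(i,(w,h),interpolation=cv2.INTER_CUBIC)
cv2.imwrite('pics/z7.png',np.hstack([f(t['pixels'][130:230,240:340,::-1],400,400),f(s['pixels'][110:210,195:295,::-1],400,400)]))
E
```

```text
[] [([205, 150, 6, 8, 23], [206.7, 153.2]), ([239, 165, 6, 10, 32], [242.3, 170.8])]
```

View pics/z7.png

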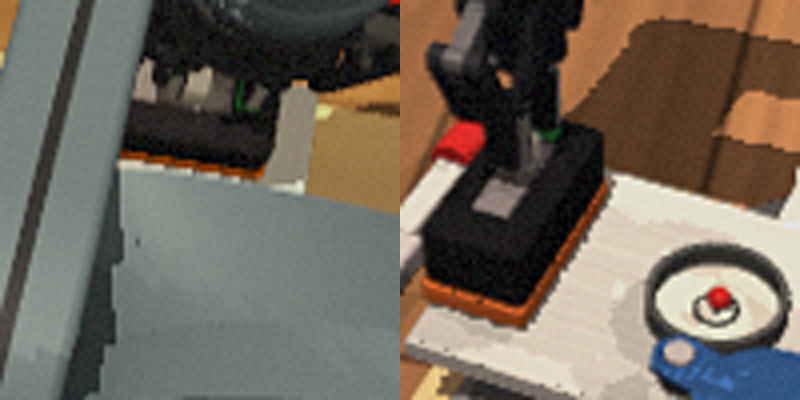

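The left finger (side crop ≈(530,150)) hides the switch, so it has moved along with it. I'll push a few mm more until I feel the stop.

Emit:
{"op": "step_arm", "data": {
  "motion": "0 0.15 0 0 0 0 32;0 0.15 0 0 0 0 32;0 0 0 0 0 0 32"
}}

```text
clock: 21.72
tool_pos: [0.6542, -0.0559, 0.1486]
ee_rot: [[0.987, -0.161, 0.001], [-0.161, -0.987, 0.004], [-0.0, -0.004, -1.0]]
contact_force: [2.4, 7.4, 0.9]
finger_gap: 0.322
```

The force rose to about 8 N with no motion, so the switch is at its stop. I'll back off, lift and move clear.

Emit:
{"op": "step_arm", "data": {
  "motion": "0 -0.6 0 0 0 0 32;0 0 0 0 0 0 32;0 0 -4 0 0 0 32;0 0 -5 0 0 0 32;-6 -2 0 0 0 0 32;-6 -2 0 0 0 0 32;-6 -2 -2 0 0 0 32;-6 -2 0 0 0 0 32;-6 -2 0 0 0 0 32;0 0 0 0 0 0 32;0 0 0 0 0 0 32"
}}

```text
clock: 23.1
tool_pos: [0.3815, 0.0914, 0.2583]
ee_rot: [[0.987, -0.161, 0.002], [-0.161, -0.987, -0.001], [0.002, 0.0, -1.0]]
contact_force: [-0.1, -1.0, -0.1]
finger_gap: 0.323
```

```bash
python3 ball.py; python3 - <<'E'
from h import *
t=cap('top');s=cap('side');print(blobs(t,'white',(262,138,320,165),4),blobs(s,'white',(212,130,240,165),4))
f=lambda i,w,h:cv2.resize(i,(w,h),interpolation=cv2.INTER_CUBIC)
cv2.imwrite('pics/z8.png',np.hstack([f(t['pixels'][90:330,170:370,::-1],400,480),f(s['pixels'][120:240,205:305,::-1],400,480)]))
E
```

```text
ring axes px [12.3255 12.6544] ball off mm stand x,y -0.7280473335275225 -0.7721522614657189
white [([286, 146, 7, 7, 37], [288.8, 149.2])] [([222, 142, 8, 5, 25], [225.4, 144.2]), ([205, 150, 6, 9, 28], [206.5, 153.4]), ([242, 168, 3, 4, 12], [243.0, 169.5]), ([242, 173, 3, 2, 5], [243.2, 173.6])]
green [([299, 150, 6, 8, 44], [301.5, 153.8])] [([228, 140, 8, 5, 25], [231.5, 141.9])]
yel [([227, 240, 5, 5, 22], [228.9, 241.9])] [([296, 206, 5, 4, 17], [297.9, 207.4])]
[([286, 146, 7, 7, 37], [288.8, 149.2]), ([316, 152, 3, 13, 26], [317.0, 158.3])] [([222, 142, 8, 5, 25], [225.4, 144.2])]
```

View pics/z8.png

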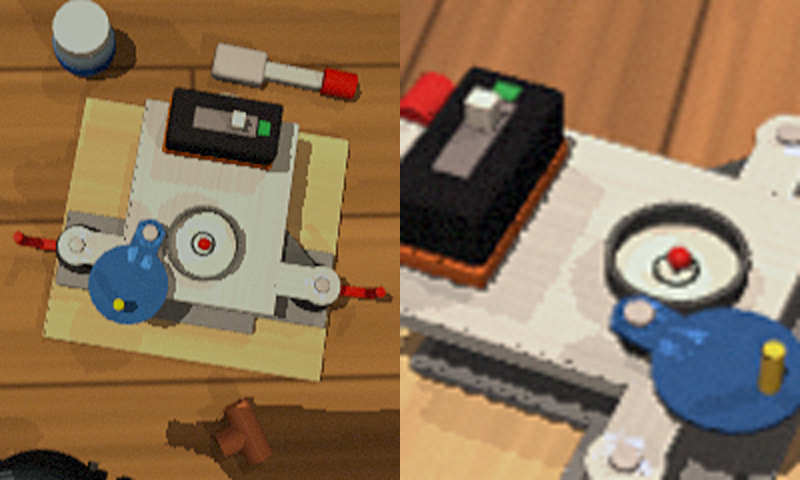

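The switch has moved about 12.7 px (roughly 21 mm) right up to the green mark. The ball is in the ring, the cover is open, and the bystanders are untouched.

```bash
python3 -c "
from station import r;print(r.sign_off())"
```

```text
the job is handed in; nothing more can be done
None
```

I swung the cover off the window, levelled the platform with both foot knobs, slid the laser switch to the green mark and backed the arm clear. I then handed the job in at about 23 s of the 72 s. The sign-off gives no verdict.

What the last checks showed:
- **Level:** the ball lies inside the ring, about 1.1 mm off centre. By the stated 3 mm per degree, that is about 0.35° of tilt, against the 1° allowed.
- **Cover:** it is open by about 1.8 rad, against the 1.4 rad needed.
- **Switch:** it travelled about 21 mm of its 22 mm. At the end the push rose to about 8 N with no motion, so it is at its stop.
- **Other things:** the tub, tee and tube cutter look unmoved by eye, and the arm is touching nothing.

Two measurements disagreed or failed:
- **Left ear height:** my first two-view reading put the left ear about 16 mm low, while the ball suggested about 10 mm. I went by the ball, after first turning the left knob too far and bringing it back.
- **Ring fit:** finding the ring in the side view failed because the fit caught the bezel, so the final levelling figure comes from the top view alone.

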